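# Check-weigh a slug on an arrested beam scale

## Task

Check-weigh the steel slug on the bench scale: with the beam still arrested, take the slug out of its wooden stand, lower it gently, upright and turned to match, between the two rails of the scale's pan, and let go of it (the stand and the rails leave different sides of it free, so set it down on the way, on the black mat for instance, and take it again by its other sides). Then swing the arrest lever all the way over to free the beam, and give the beam a few seconds to come to rest. Finally swing the lever all the way back so that the beam is arrested level, leave the slug in the pan, and do not disturb the loose things lying around.

Things in the scene. Friction and masses are not known exactly. Their poses are not given: they have to be found in the camera images.
- slug: The steel slug to weigh, upright, 60 mm long (x) x 38 mm wide (y) x 45 mm high, about 0.26 kg. From above a stadium: two flat sides 38 mm apart facing +-y (flat over the middle 22 mm), two full-round ends (radius 19 mm) at +-x. Same either way round. Origin: centre of its underside; z up. It starts in the stand, axes parallel to the stand's.
- stand: Wooden stand, fixed, base 110 (x) x 60 (y) x 10 mm. The slug stands on the base, at its centre, between two upright cheeks that are 65 mm apart, each 16 mm thick (x), 36 mm wide (y), their tops at z = 64 mm: they cover the slug's round ends to above its top, so in the stand only its flats (y sides) can be gripped. Lift it straight up. Origin: centre of the underside.
- mat: Black rubber mat, fixed, 100 x 100 x 3 mm, empty: a clear place to set the slug down. Origin: centre of the underside, so its top is 3 mm above.
- scale: The beam scale, fixed to the bench: grey base 130 (x) x 210 (y) x 12 mm, pillar in the middle, top 110 mm above the bench at most. Origin under the pillar, x away from the robot (roughly), beam along y: pan at y = -110 mm, round counterweight (48 mm diameter, top 103 mm high) at y = +82 mm, arrest lever in front (-x). Origin: underside, at bench height.
- pan_seat (a point): Centre of the pan's floor, on the beam (50 mm above the bench when level): the slug's underside centre goes here. Axes as the scale's. Slot along x between rails at y = +-23 mm, 4 mm thick, 50 mm long, rising 52 mm above the floor (above the slug's top), 42 mm apart inside. Only the slot's open x ends leave room for fingers. Lips 4 mm high, 20 mm wide, at x = +-33 mm (64 mm apart inside).
- arrest_lever (a joint): Angle of the arrest lever about a vertical axis: 0 = beam arrested (stop; start), 1.2 rad = beam free (stop). It grows counter-clockwise seen from above: the handle swings along the front of the scale towards the pan side. Friction holds it where it is left (about 3 N at the grip); the slug on the pan does not push it open.
- lever_grip (a point): Grip point on the lever's upright black handle (a round post 13 to 15 mm in diameter, top 78 mm and underside 27 mm above the bench); the point is 65 mm above the bench, 70 mm from the lever's axis. It moves with the lever.
- lever_pivot (a point): Point on the lever's vertical axis, at the height of lever_grip. Fixed to the scale.
- beam (a joint): Tilt of the beam: 0 = level, range -0.12 to 0.12 rad; positive = counterweight end up (pan down). Arrested: held at 0. Free and empty: counterweight end drops to the stop at -0.12. Free with the slug aboard: comes to rest within about 0.05 of level in about 2 s, according to the slug's mass.
- tape_measure: Bystander: yellow and black tape measure, 36 x 90 x 62 mm, loose. Origin: centre of underside.
- air_coupler: Bystander: grey air coupler standing upright, 29 x 29 x 62 mm, loose. Origin: centre of underside.
- wrench_b: Bystander: small spanner lying flat, 22 x 139 x 9 mm, loose. Origin: centre of underside.
- oil_bottle: Bystander: small amber dropper bottle, 33 x 34 x 102 mm, loose, upright. Origin: centre of underside.
There are look-alikes about, which are no part of the job. There is more than one size of the slug; the one meant has the size given above.

How it is judged:
On the way, in this order (a step that is already met when the one before it is completed fails the run):
1. the slug sits let go in the pan between the rails, the beam still arrested (horizontal distance between slug and pan_seat below 0.008 m and z of slug in the frame of pan_seat between -0.004 and 0.004 m and angle between the x axis of slug and the x axis of pan_seat, either way round below 0.2 rad and angle between the z axis of slug and the z axis of pan_seat, either way round below 0.08 rad and contact force between the fingers and slug below 0.1 N and value of joint arrest_lever below 0.12 rad), for 0.2 s.
2. the lever is fully over (above 1.05 rad), the slug in the pan is not touched, and the free beam has been at rest for 1 s (horizontal distance between slug and pan_seat below 0.008 m and z of slug in the frame of pan_seat between -0.004 and 0.004 m and angle between the x axis of slug and the x axis of pan_seat, either way round below 0.2 rad and angle between the z axis of slug and the z axis of pan_seat, either way round below 0.08 rad and contact force between the fingers and slug below 0.1 N and value of joint arrest_lever above 1.05 rad and value of joint beam between -0.1 and 0.1 rad and velocity of joint beam between -0.04 and 0.04 rad/s), for 1 s.
3. the lever is back at its arrest stop (below 0.12 rad) (value of joint arrest_lever below 0.12 rad), for 0.2 s.
At the end, for the whole second after the job is handed in: The slug stands at rest and let go in the pan (within 8 mm of the seat's centre and 4 mm of its floor, within 0.2 rad of the slot's direction, tilted less than 0.08 rad), the lever is home (below 0.12 rad) and the beam level (within 0.02 rad) (all of step 1 and value of joint beam between -0.02 and 0.02 rad and linear speed of slug below 0.02 m/s); the robot touches nothing.
It fails at once if the arrest lever is opened (beyond 0.3 rad) while the slug is not in the pan (value of joint arrest_lever above 0.3 rad and distance between slug and pan_seat above 0.015 m).
It fails at once if the slug is dropped into the pan (faster than 0.3 m/s within 15 mm of its seat) (distance between slug and pan_seat below 0.015 m and linear speed of slug above 0.3 m/s).
It fails at once if a bystander is moved by more than 30 mm (distance of any of tape_measure, air_coupler, wrench_b, oil_bottle from where it was at the start of the episode above 0.03 m).
It also fails if it takes over 72 s, if anything falls off the work surface, if the arm or the gripper's body presses on something with over 40 N, if the wrist force passes 120 N, or if a joint passes its speed limit or range.

## Robot

A 6-joint arm with a two-finger parallel gripper is mounted at the origin on a cart in front of the work surface, level with it; the furniture and walls round the work are solid. World frame = base frame: x ahead of the robot, y to its left, z up, the work surface at z = 0. Lengths are in m, angles in rad, forces in N, time in s.
With the tool pointing down it reaches from about 0.375 to 0.925 m from the base axis. Payload 5.7 kg.
Tool frame: the origin (TCP) lies at the very end of the fingers, on their centre line; the grasp point (between the pads) lies 19 mm behind it; z points along the fingers, y is the line along which they close (so a half turn about z gives the same grasp; the last joint's range is limited). The gripper opens to 85 mm and grips with 20 to 120 N. Pads are 22 mm wide; open, the fingers measure 114 mm over their backs; the gripper's body (76 mm by 85 mm) begins 54 mm behind the grasp point. The pads swing forward as they close: fully open they stand 13 mm farther back than shut.
Start: joints at [-1.409, 0.359, 1.51, -0, 1.272, -0.115], TCP at [0.164, -0.577, 0.231] pointing down, gripper open.
Joint ranges: [-2.97, 2.97], [-1.01, 2.36], [0.21, 2.38], [-0.96, 4.11], [0.2, 2.71], [-2.98, 2.98]. Speed limits (rad/s): [2.39, 2.39, 3.14, 3.14, 3.14, 3.14].

## Interface

Orientations are given as a rotation vector (axis times angle).
In Python, from plant import bot gives the robot as it stands. Calls block until the motion is done:
- bot.move_to(position, orientation): joint-space move of the TCP to a pose.
- bot.movel(position, rotation=None, feed=0.15): straight line of the TCP; rotation=None keeps the orientation; feed is the mean speed in m/s.
- bot.goto_joints(angles): joint-space move.
- bot.set_gripper(opening, effort=None): opening from 0.0 (shut) to 1.0 (fully open); effort is the grip in N (None keeps the last); returns when the fingers have stopped.
- bot.wait(seconds).
- bot.solve_ik(position, orientation): joint angles nearest the present ones, or None.
- bot.snapshot(name): name is "side" or "top" or "wrist"; returns the picture (480x640x3 uint8, blue, green, red); there is no depth.
- bot.get_calibration(name): a dict with "camera_matrix" (3x3 intrinsics, pixels), "world_to_cam" (4x4, takes a point from world to camera coordinates); the wrist camera has in their place "T_tool_cam" (4x4, takes a point from camera to tool coordinates, whose origin is the TCP and whose axes are the flange's). Camera axes: x right, y down, z forward; pixel columns grow to the right and rows downward; lengths in m; the calibration is good to about 2 mm. A picture is of the moment at which its call begins: read the wrist's pose just before it. get_calibration takes no time and is no camera call.
A pose or a line that the arm cannot do raises bot.Unreachable and nothing moves.
- bot.sign_off(): hands the job in; it is judged then, once.
Trained networks look in the newest picture that a camera, given by its name, has taken for a name from the list of things; names that differ only in an ending like _2 or _b are one class to them, and where a whole thing is asked for, a point or a joint stands for the part that bears it (a point fixed in the world has none). Each returns a list of dicts, best first, with "confidence" (0 to 1); they miss things now and then, are a little off and sometimes report something else, mostly with a low value. They report only what shows in the picture. A call takes as long as a camera call. They do not tell look-alikes from the thing itself.
- bot.find_in(camera, target): "at" ([column, row] in pixels, amid what is visible of it).
- bot.trace(camera, target): "pixels" (480x640 bool, what is visible of it) and "at" ([column, row] in pixels, amid what is visible of it).
Readings, each from a call of its own:
- bot.get_clock(): time.
- bot.get_joint_positions(): joint angles.
- bot.get_dq(): joint speeds.
- bot.get_joint_efforts(): joint torques, N m.
- bot.get_position(): TCP position.
- bot.get_orientation(): TCP orientation.
- bot.get_contact_force(): force on the tool from outside, world axes, zero at the start.
- bot.get_wrist_torque(): the same for the moment, N m.
- bot.get_opening(): opening from 0.0 (shut) to 1.0 (fully open).
- bot.get_gripper_force(): force on a finger pad.
Only numpy, scipy, OpenCV 4.12 (cv2) and the standard library are available. Lean on these libraries where they do the work, as an engineer would, in place of code of your own. Each camera call takes 0.05 s, during which the arm holds its last target. There are 200 camera calls.

## Working session

There is one attempt and no reset: what is moved stays moved. The work goes in short steps, each a Python script; the robot and the scene stay as the last script left them, time stands still between calls to the robot, and variables do not carry over. Pictures are saved under pics/ and viewed, at most 10 in all, crops included, and the job is handed in when it is done.

```bash
ls; mkdir -p pics; python3 - <<'E'
from plant import bot
import cv2, numpy as np
for c in ("top","side"):
    im=bot.snapshot(c); cv2.imwrite(f"pics/{c}0.png",im)
    k=bot.get_calibration(c); print(c,np.round(k["camera_matrix"],1).tolist(),np.round(k["world_to_cam"],3).tolist())
    for t in ("slug","stand","mat","scale","pan_seat","arrest_lever","lever_grip","tape_measure","air_coupler","wrench_b","oil_bottle"):
        print(t,[(np.round(d["at"]).tolist(),round(d["confidence"],2)) for d in bot.find_in(c,t)])
print(bot.get_calibration("wrist"),bot.get_clock(),bot.get_orientation())
E
```

```text
pics
top [[579.1, 0.0, 319.7], [0.0, 579.1, 248.9], [0.0, 0.0, 1.0]] [[-0.001, -1.0, -0.001, -0.19], [-0.986, 0.001, -0.169, 0.584], [0.169, 0.0, -0.986, 1.08], [0.0, 0.0, 0.0, 1.0]]
slug [([242.0, 317.0], 0.88), ([298.0, 390.0], 0.78), ([314.0, 316.0], 0.61), ([219.0, 254.0], 0.3)]
stand [([313.0, 325.0], 0.56)]
mat []
scale [([243.0, 220.0], 0.96)]
pan_seat [([266.0, 214.0], 0.64)]
arrest_lever [([218.0, 258.0], 0.86)]
lever_grip [([220.0, 252.0], 0.65), ([240.0, 221.0], 0.58), ([430.0, 256.0], 0.52)]
tape_measure [([381.0, 225.0], 0.81), ([242.0, 220.0], 0.57)]
air_coupler [([428.0, 256.0], 0.52)]
wrench_b [([352.0, 389.0], 0.89)]
oil_bottle [([275.0, 149.0], 0.88)]
side [[493.4, 0.0, 326.1], [0.0, 493.4, 239.9], [0.0, 0.0, 1.0]] [[1.0, -0.02, -0.012, -0.583], [-0.02, -0.531, -0.847, -0.027], [0.011, 0.847, -0.531, 1.168], [0.0, 0.0, 0.0, 1.0]]
slug [([201.0, 253.0], 0.97), ([268.0, 222.0], 0.64), ([267.0, 251.0], 0.58)]
stand [([260.0, 263.0], 0.76)]
mat [([261.0, 336.0], 0.92), ([197.0, 288.0], 0.31)]
scale [([353.0, 221.0], 0.61), ([362.0, 300.0], 0.58)]
pan_seat [([358.0, 223.0], 0.69)]
arrest_lever [([311.0, 208.0], 0.49)]
lever_grip [([314.0, 206.0], 0.8)]
tape_measure [([362.0, 296.0], 0.62), ([193.0, 288.0], 0.16)]
air_coupler [([326.0, 334.0], 0.84)]
wrench_b [([200.0, 287.0], 0.73)]
oil_bottle [([423.0, 231.0], 0.93)]
{'camera_matrix': array([[394.13715086,   0.        , 322.33352569],
       [  0.        , 394.13715086, 235.96798837],
       [  0.        ,   0.        ,   1.        ]]), 'T_tool_cam': array([[-2.45134832e-04, -9.50955232e-01, -3.09328445e-01,
         8.00903031e-02],
       [ 9.99999381e-01,  1.02606368e-04, -1.10791215e-03,
        -4.07238924e-05],
       [ 1.08531392e-03, -3.09328525e-01,  9.50954618e-01,
        -1.42533802e-01],
       [ 0.00000000e+00,  0.00000000e+00,  0.00000000e+00,
         1.00000000e+00]])} 1.2 [-3.11148299e+00 -4.33354113e-01 -8.73673293e-06]
```

View pics/top0.png

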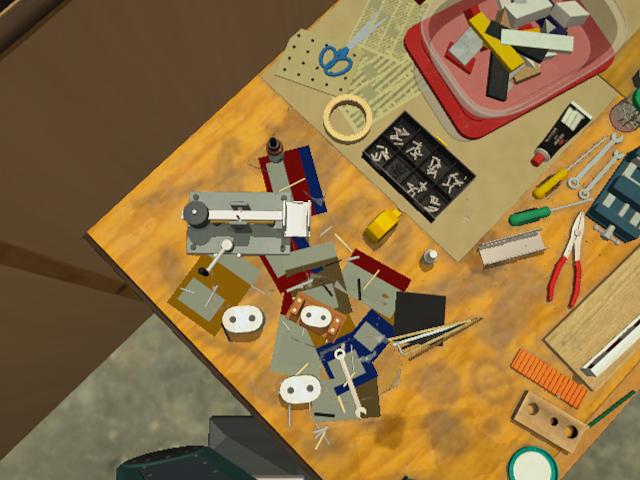

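View pics/side0.png

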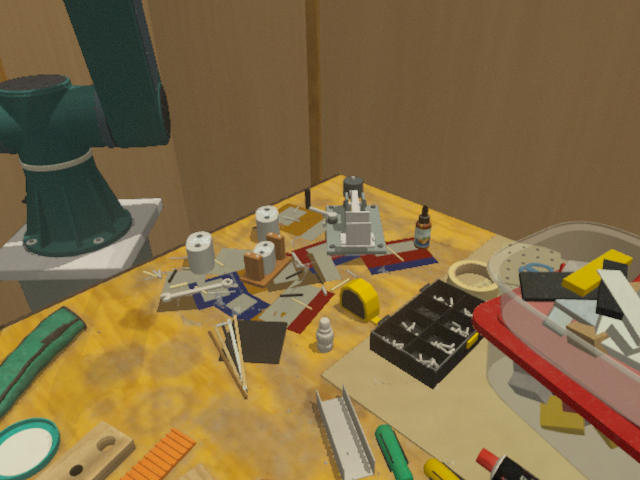

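Top view: there are three stadium-topped candidates: (242,320) and (299,388), both larger and free-standing, and (316,316), the smaller one between the wooden cheeks. The description picks (316,316), which I'll check in a wrist close-up. The mat is at (420,317). The scale pan is at (297,220). The lever handle is at about (207,270) and its pivot at (228,243).

```bash
cat > h.py <<'E'
from plant import bot
import cv2, numpy as np
from scipy.spatial.transform import Rotation as R
def cam(c):
    k=bot.get_calibration(c); K=k["camera_matrix"]
    if c=="wrist":
        T=np.eye(4); T[:3,:3]=R.from_rotvec(bot.get_orientation()).as_matrix(); T[:3,3]=bot.get_position()
        return K,np.linalg.inv(T@k["T_tool_cam"])
    return K,k["world_to_cam"]
def ray2plane(KW,px,z):
    K,W=KW; C=np.linalg.inv(W); px=np.atleast_2d(px).astype(float)
    d=(C[:3,:3]@np.linalg.inv(K)@np.c_[px,np.ones(len(px))].T).T; o=C[:3,3]
    return o+d*((z-o[2])/d[:,2])[:,None]
def proj(KW,P):
    K,W=KW; P=np.atleast_2d(P); q=(W[:3,:3]@P.T).T+W[:3,3]; q=(K@q.T).T; return q[:,:2]/q[:,2:]
def down(psi): # tool x at angle psi, tool y at psi-90deg
    return (R.from_euler("z",psi)*R.from_rotvec([np.pi,0,0])).as_rotvec()
def look(name):
    KW=cam("wrist"); im=bot.snapshot("wrist"); cv2.imwrite(f"pics/{name}.png",im); np.savez(f"pics/{name}.npz",K=KW[0],W=KW[1]); return KW,im
def load(name):
    d=np.load(f"pics/{name}.npz"); return d["K"],d["W"]
E
python3 - <<'E'
from h import *
KW=cam("top")
for n,p,z in (("slug",(316,316),.055),("big1",(242,320),.055),("big2",(299,388),.055),("mat",(420,317),.003),("pan",(297,220),.1),("pivot",(228,243),.065),("handle",(206,270),.078),("scaleA",(190,192),.012),("scaleB",(187,251),.012),("scaleC",(293,255),.012),("oil",(275,145),.1)):
    print(n,ray2plane(KW,p,z)[0].round(3))
p=ray2plane(KW,(316,316),.055)[0]
best=None
for psi in np.arange(-3.1,3.2,.5):
    q=bot.solve_ik([p[0],p[1],.2],down(psi)); print(round(psi,2),None if q is None else np.round(q,2))
E
```

```text
slug [ 0.453 -0.183  0.055]
big1 [ 0.446 -0.042  0.055]
big2 [ 0.32  -0.151  0.055]
mat [ 0.454 -0.39   0.003]
pan [ 0.63  -0.148  0.1  ]
pivot [ 0.593 -0.013  0.065]
handle [0.539 0.025 0.078]
scaleA [0.709 0.076 0.012]
scaleB [0.586 0.077 0.012]
scaleC [ 0.578 -0.136  0.012]
oil [ 0.778 -0.104  0.1  ]
-3.1 [-0.52  0.23  1.78  0.    1.12 -2.14]
-2.6 [-0.52  0.23  1.78 -0.    1.12 -2.64]
-2.1 None
-1.6 [-0.52  0.23  1.78 -0.    1.12  2.65]
-1.1 [-0.52  0.23  1.78 -0.    1.12  2.15]
-0.6 [-0.52  0.23  1.78 -0.    1.12  1.65]
-0.1 [-0.52  0.23  1.78 -0.    1.12  1.15]
0.4 [-0.52  0.23  1.78 -0.    1.12  0.65]
0.9 [-0.52  0.23  1.78 -0.    1.12  0.15]
1.4 [-0.52  0.23  1.78  0.    1.12 -0.35]
1.9 [-0.52  0.23  1.78  0.    1.12 -0.85]
2.4 [-0.52  0.23  1.78  0.    1.12 -1.35]
2.9 [-0.52  0.23  1.78  0.    1.12 -1.85]
```

```bash
python3 - <<'E'
from h import *
bot.move_to([.453,-.183,.19],down(1.09)); t=bot.get_clock()
KW,im=look("w1")
for n in ("slug","stand"):
    for d in bot.trace("wrist",n):
        m=d["pixels"]; cs,_=cv2.findContours(m.astype(np.uint8),0,2); c=max(cs,key=cv2.contourArea)
        print(n,round(d["confidence"],2),np.round(d["at"]),m.sum(),cv2.minAreaRect(c))
print(t,bot.get_clock())
E
```

```text
slug 0.94 [159. 256.] 8135 ((157.43968200683594, 255.36900329589844), (103.36630249023438, 92.87920379638672), 46.84760665893555)
slug 0.82 [219.  44.] 8294 ((219.23240661621094, 42.48897933959961), (132.10366821289062, 82.18875885009766), 58.671302795410156)
slug 0.72 [324. 214.] 3700 ((321.4351501464844, 215.28921508789062), (83.44686889648438, 52.27376174926758), 72.89727020263672)
stand 0.79 [326. 174.] 6096 ((324.5, 210.0), (146.0, 73.0), 90.0)
2.9833 3.1333
```

View pics/w1.png

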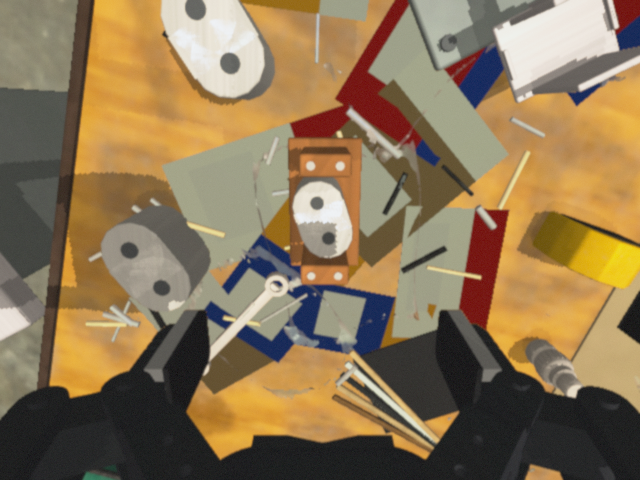

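```bash
python3 - <<'E'
import cv2
im=cv2.imread("pics/w1.png")[120:300,260:390]; cv2.imwrite("pics/c1.png",cv2.resize(im,None,fx=3.3,fy=3.3,interpolation=cv2.INTER_CUBIC))
E
```

```text
(no output)
```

View pics/c1.png

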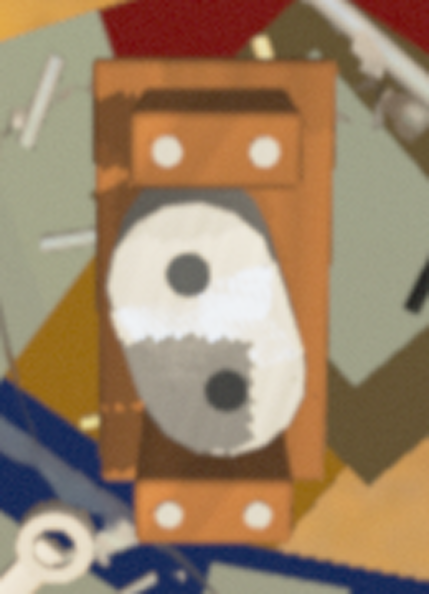

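The crop shows the slug in the stand: its top is about 60 mm long and fits between the cheeks, so this is the right one. It is twisted roughly 18° from the stand's axes, with dots at (317,203) and (328.5,238). I'll grip it at that actual angle.

```bash
python3 - <<'E'
from h import *
KW=load("w1")
a,b=ray2plane(KW,[(317,203),(328.5,238.2)],.055)
c=(a+b)/2; d=a-b; psi=np.arctan2(d[1],d[0]); print(c,np.linalg.norm(d),psi)
print("coupler",ray2plane(cam("top"),(430,265),0.0), "matc",ray2plane(KW,[(326,174),(326,166),(325,275)],.064))
bot.set_gripper(0.8)
bot.move_to([c[0],c[1],.13],down(psi))
K2,im=look("w2")
for dd in bot.trace("wrist","slug")[:3]:
    m=dd["pixels"]; cs,_=cv2.findContours(m.astype(np.uint8),0,2); q=max(cs,key=cv2.contourArea)
    print(np.round(dd["at"]),cv2.minAreaRect(q))
print("pred",proj(K2,[a,b,c]),bot.get_clock())
E
```

```text
[ 0.4544712  -0.18309844  0.055     ] 0.02803744609905817 1.393801077440636
coupler [[ 0.5590132  -0.41368686  0.        ]] matc [[ 0.47292783 -0.15243131  0.064     ]
 [ 0.47542872 -0.14761878  0.064     ]
 [ 0.43776626 -0.21848736  0.064     ]]
[323. 246.] ((322.5, 242.5), (105.0, 65.0), 90.0)
[272.  32.] ((266.0, 38.5), (77.0, 108.0), 90.0)
[103. 229.] ((102.1520004272461, 232.85079956054688), (136.13467407226562, 128.12135314941406), 66.57130432128906)
pred [[322.77565134 228.67890545]
 [322.9459856  273.56876199]
 [322.86240766 251.54264715]] 3.9417
```

View pics/w2.png

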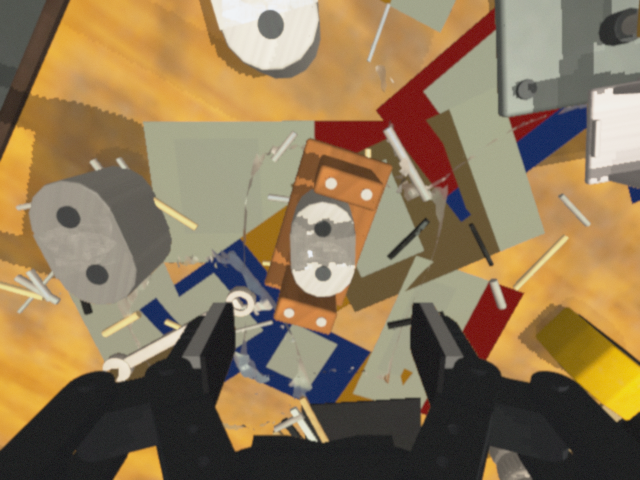

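The slug is now aligned with the tool, its dots at (323,229) and (323,273) exactly as predicted. Next I'll grasp, lift and set it down on the mat.

```bash
python3 - <<'E'
from h import *
x,y=.4545,-.1831; psi=1.394
bot.movel([x,y,.020],feed=.12)
print("f",np.round(bot.get_contact_force(),1))
bot.set_gripper(0.2,effort=40); print("open",bot.get_opening(),bot.get_gripper_force())
bot.movel([x,y,.15],feed=.12); print("open",bot.get_opening(),np.round(bot.get_contact_force(),1))
M=[.447,-.385]
bot.move_to(M+[.10],down(0.0)); 
KW,im=look("w3"); print("mat",[(np.round(ray2plane(KW,d["at"],.003)[0],3),round(d["confidence"],2)) for d in bot.find_in("wrist","mat")], bot.get_opening(),bot.get_clock())
E
```

```text
f [ 0.6 -0.4  0.7]
open 0.44322623810166845 40.844650603830814
open 0.44099489507756257 [-0.1 -0.3 -3. ]
mat [(array([ 0.468, -0.393,  0.003]), 0.95)] 0.44589328008216716 7.7333
```

View pics/w3.png

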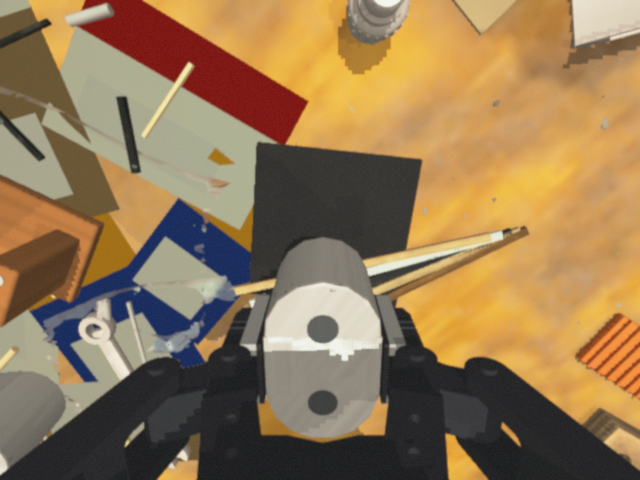

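```bash
python3 - <<'E'
from h import *
KW=load("w3")
for n,p in dict(matFL=(257,143),matFR=(420,158),stick_tip=(525,232),stick_up=(410,250),stick_l=(240,290),coupler=(368,40),matR=(407,250)).items(): print(n,ray2plane(KW,p,.003)[0].round(3))
for t in (1.4,1.57,3.1,-1.6,0,.3,-.3): print(t,np.round(bot.solve_ik([.48,-.39,.02],down(t)),2))
E
```

```text
matFL [ 0.507 -0.345  0.003]
matFR [ 0.498 -0.442  0.003]
stick_tip [ 0.452 -0.512  0.003]
stick_up [ 0.439 -0.44   0.003]
stick_l [ 0.411 -0.328  0.003]
coupler [ 0.562 -0.408  0.003]
matR [ 0.439 -0.438  0.003]
1.4 [-0.79  0.63  1.65  0.    0.86 -0.62]
1.57 [-0.79  0.63  1.65  0.    0.86 -0.79]
3.1 [-0.79  0.63  1.65 -0.    0.86 -2.32]
-1.6 [-0.79  0.63  1.65 -0.    0.86  2.38]
0 [-0.79  0.63  1.65 -0.    0.86  0.78]
0.3 [-0.79  0.63  1.65  0.    0.86  0.48]
-0.3 [-0.79  0.63  1.65  0.    0.86  1.08]
```

```bash
python3 - <<'E'
from h import *
M=[.468,-.390]
bot.move_to(M+[.07],down(1.5)); bot.movel(M+[.0155],feed=.08)
for z in (.0145,.0135,.0128):
    bot.movel(M+[z],feed=.02); f=bot.get_contact_force(); print(z,np.round(f,1))
    if f[2]>3: break
bot.set_gripper(0.62); bot.wait(.2); print(bot.get_opening())
bot.movel(M+[.12],feed=.2)
KW,im=look("w4")
bot.move_to([.625,-.148,.25],down(1.53)); KW,im=look("w5")
for n in ("pan_seat","scale"):
    for d in bot.trace("wrist",n)[:2]:
        cs,_=cv2.findContours(d["pixels"].astype(np.uint8),0,2); q=max(cs,key=cv2.contourArea); print(n,d["confidence"],np.round(d["at"]),cv2.minAreaRect(q))
print("pred",proj(KW,[[.63,-.148,.1]]))
bot.move_to([.60,-.05,.25],down(1.53)); KW,im=look("w6")
for n in ("lever_grip","lever_pivot"): print(n,[(np.round(d["at"]),round(d["confidence"],2)) for d in bot.find_in("wrist",n)])
print(bot.get_clock())
a=cv2.imread("pics/w5.png");b=cv2.imread("pics/w4.png");c=cv2.imread("pics/w6.png")
cv2.imwrite("pics/m.png",np.vstack([np.hstack([cv2.resize(b,(400,300)),cv2.resize(c,(400,300))])]))
E
```

```text
0.0145 [-0.4  1.1 -1.8]
0.0135 [ 0.9 -0.2 -1.1]
0.0128 [-1.5 -0.3  6.4]
0.6214034166314263
pan_seat 0.57 [346. 178.] ((346.0, 122.5), (245.0, 80.0), 90.0)
scale 0.76 [342. 101.] ((325.0, 122.5), (245.0, 186.0), 90.0)
scale 0.55 [275.  24.] ((267.115478515625, 13.983016967773438), (70.74930572509766, 26.62749481201172), 42.336997985839844)
pred [[329.61412571 216.01388838]]
lever_grip [(array([284., 127.]), 0.66)]
lever_pivot [(array([369., 167.]), 0.78), (array([359., 415.]), 0.27)]
13.8667
```

View pics/w5.png

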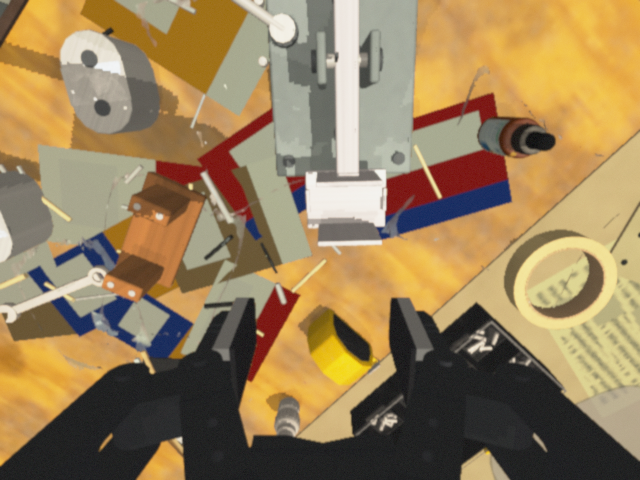

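View pics/m.png

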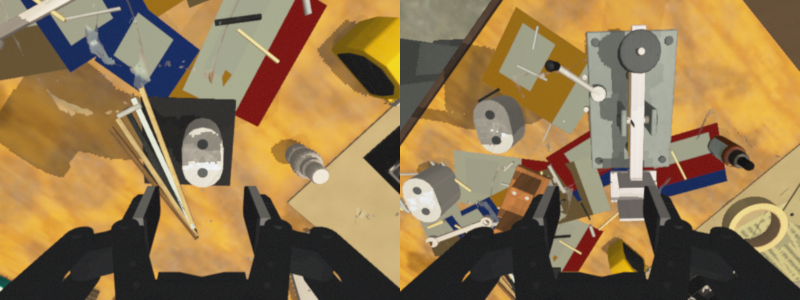

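Combined view: the slug is standing upright on the mat. The lever is at home, with the pivot near (369,167) and the handle near (284,127) in w6 coordinates. Next I'll put the camera straight over the pan.

```bash
python3 - <<'E'
from h import *
bot.move_to([.632,-.225,.15],down(1.53)); KW,im=look("w7")
# crop and rectify to rail-top plane z=.102: 0.25 mm/px window
x0,x1,y0,y1=.57,.69,-.205,-.095; s=5000
W,H=int((x1-x0)*s),int((y1-y0)*s)
src=proj(KW,[[x0,y1,.102],[x1,y1,.102],[x1,y0,.102],[x0,y0,.102]]).astype(np.float32)
M=cv2.getPerspectiveTransform(src,np.float32([[0,0],[W,0],[W,H],[0,H]]))
cv2.imwrite("pics/rect.png",cv2.warpPerspective(im,M,(W,H),flags=cv2.INTER_CUBIC)); print(W,H,bot.get_clock())
E
```

```text
600 549 14.75
```

View pics/rect.png

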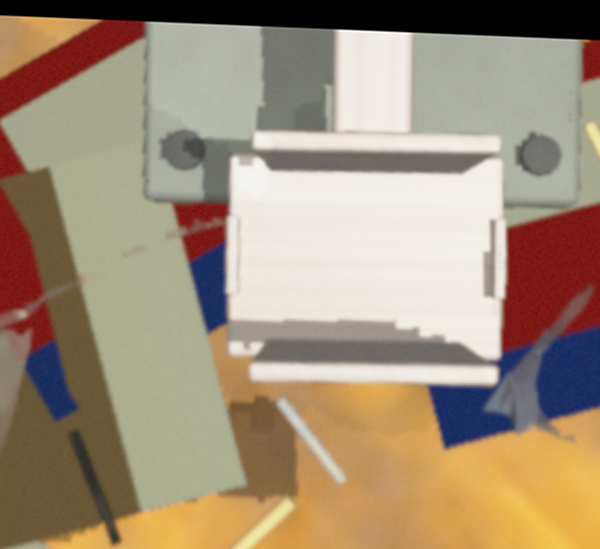

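The rectified pan view shows rail inner edges at rows 149–152 and 364–367, and rail ends at columns about 252 and 499. That puts the pan centre at (0.6451, −0.1466) with yaw −0.011. Next I'll centre the slug by its ends, then look from the same relative viewpoint to remove any camera bias.

```bash
cat >> h.py <<'E'
def dots(im,KW,guess,z=.048,s=5000,r=.05):
    """two dark dots on the slug top, rectified round guess; world positions"""
    x,y=guess; n=int(2*r*s)
    src=proj(KW,[[x-r,y+r,z],[x+r,y+r,z],[x+r,y-r,z],[x-r,y-r,z]]).astype(np.float32)
    M=cv2.getPerspectiveTransform(src,np.float32([[0,0],[n,0],[n,n],[0,n]]))
    g=cv2.GaussianBlur(cv2.cvtColor(cv2.warpPerspective(im,M,(n,n)),cv2.COLOR_BGR2GRAY),(9,9),0)
    p=cv2.SimpleBlobDetector_Params(); p.filterByColor=True; p.blobColor=0; p.filterByArea=True; p.minArea=500; p.maxArea=4000
    p.filterByCircularity=True; p.minCircularity=.7; p.filterByInertia=False; p.filterByConvexity=False; p.thresholdStep=5; p.minThreshold=20; p.maxThreshold=220
    ks=cv2.SimpleBlobDetector_create(p).detect(g)
    return [(round(x-r+k.pt[0]/s,4),round(y+r-k.pt[1]/s,4),round(k.size,0)) for k in ks]
E
python3 - <<'E'
from h import *
d4=dots(cv2.imread("pics/w4.png"),load("w4"),(.468,-.39)); print(d4)
E
```

```text
[(0.4699, -0.3761, 49.0), (0.4678, -0.4042, 49.0)]
```

```bash
python3 - <<'E'
from h import *
C=[.468,-.390]; psi2=1.5-np.pi/2
bot.set_gripper(1.0)
bot.move_to(C+[.10],down(psi2)); bot.movel(C+[.012],feed=.12); print(np.round(bot.get_contact_force(),1))
bot.set_gripper(.4,effort=20); print(bot.get_opening())
bot.set_gripper(1.0); bot.movel(C+[.10],feed=.25)
bot.move_to([.471,-.468,.096],down(1.53)); KW,im=look("w8"); d=dots(im,KW,C); print(d, bot.get_clock())
E
```

```text
[0.2 0.8 0.2]
0.6944013515746408
[(0.4678, -0.4042, 49.0), (0.4698, -0.3761, 49.0)] 19.9667
```

```bash
python3 - <<'E'
from h import *
C=[.468,-.390]; psi2=1.5-np.pi/2; P=[.6443,-.1464]; psi=1.56
bot.move_to(C+[.10],down(psi2)); bot.movel(C+[.012],feed=.15)
bot.set_gripper(.4,effort=60); print(bot.get_opening())
bot.movel(C+[.17],feed=.15)
bot.move_to(P+[.17],down(psi)); bot.wait(.3); f0=bot.get_contact_force(); print(np.round(f0,1),bot.get_opening())
bot.movel(P+[.115],feed=.08)
for z in np.arange(.110,.0605,-.005):
    bot.movel(P+[z],feed=.05); f=bot.get_contact_force()-f0; print(round(z,3),np.round(f,1))
    if np.abs(f).max()>8: break
print(bot.get_position(),bot.get_clock())
E
```

```text
0.688805985038045
[-0.3  0.8 -2.4] 0.6873022039757194
0.11 [ 0.8 -0.8 -0.2]
0.105 [ 0.  -0.5 -0. ]
0.1 [-0.1 -1.3 -0.6]
0.095 [-0.2 -1.  -0. ]
0.09 [ 0.6 -1.2 -0.5]
0.085 [-0.2 -0.  -0.7]
0.08 [-0.1 -0.5  0.4]
0.075 [ 0.1 -0.8 -0.2]
0.07 [-0.1 -0.5  0.8]
0.065 [ 0.2 -0.3  0.2]
[ 0.64392434 -0.1462956   0.06456395] 28.5417
```

```bash
python3 - <<'E'
from h import *
P=[.6443,-.1464]; f0=np.array([-.3,.8,-2.4])
for z in (.062,.0605,.0595,.0588,.058,.0572):
    bot.movel(P+[z],feed=.02); f=bot.get_contact_force()-f0; print(z,np.round(f,1))
    if f[2]>3: break
bot.set_gripper(.85); bot.set_gripper(1.0); bot.wait(.1); print(bot.get_opening(),bot.get_gripper_force())
bot.movel(P+[.16],feed=.15)
bot.move_to([.644,-.224,.15],down(1.53)); KW,im=look("w9"); print(dots(im,KW,P,z=.095))
K6=load("w6"); h=ray2plane(K6,(242,106),.078)[0]; p=ray2plane(K6,(317,147),.06)[0]; print(h,p,np.linalg.norm((h-p)[:2]))
# camera straight over the handle
bot.move_to([h[0],h[1]-.08,.17],down(1.53)); KW,im=look("w10")
for n in ("lever_grip","arrest_lever"):
  for d in bot.find_in("wrist",n): print(n,np.round(d["at"]),round(d["confidence"],2))
print("pred",proj(KW,[h,p]),bot.get_clock())
E
```

```text
0.062 [-0.2 -1.1 -0.2]
0.0605 [-0.3 -1.2  2.6]
0.0595 [-0.8  0.8  6.9]
0.999160422584934 0.0
[(0.6121, -0.1374, 39.0), (0.6112, -0.1243, 30.0), (0.6311, -0.1463, 49.0), (0.6592, -0.1466, 48.0), (0.6822, -0.1256, 46.0)]
[0.5426135  0.03392439 0.078     ] [ 5.97752254e-01 -4.14081299e-04  6.00000000e-02] 0.06495701055734855
lever_grip [360. 135.] 0.94
arrest_lever [355. 139.] 0.97
arrest_lever [453. 167.] 0.42
pred [[312.79814509 106.89497987]
 [402.63261887 160.11839839]] 32.2833
```

View pics/w10.png

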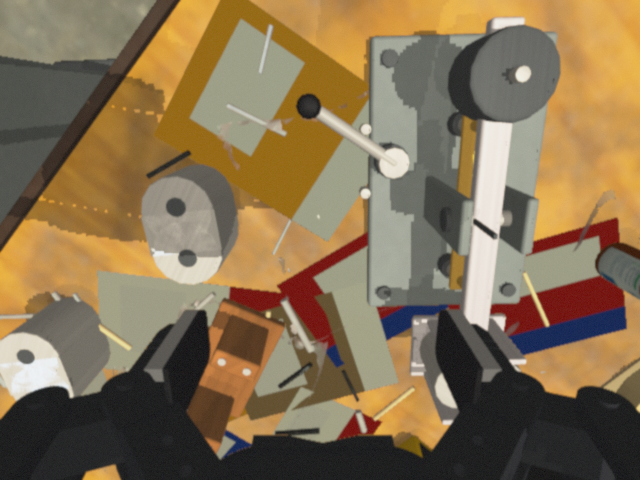

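The slug is seated: the corrected dot centre (0.6444, −0.1465) is within 1 mm of the pan centre. In w10 the handle top is at (308,106) and the pivot cap at (395,162). Now the lever.

```bash
python3 - <<'E'
from h import *
KW=load("w10"); b=np.array([.0008,-.0001])
h=ray2plane(KW,(308,106),.078)[0][:2]-b
for z in (.04,.05,.06): 
    p=ray2plane(KW,(395,162),z)[0][:2]-b; print(z,p,np.linalg.norm(h-p))
p=ray2plane(KW,(395,162),.05)[0][:2]-b
u=(h-p)/np.linalg.norm(h-p); piv=h-.07*u; phi=np.arctan2(u[1],u[0]); print(h,piv,phi)
def at(a,r=.07): return list(piv+r*np.array([np.cos(phi+a),np.sin(phi+a)]))
def go(a,feed=.06): bot.movel(at(a)+[.048],down(phi+a-np.pi),feed=feed)
bot.set_gripper(.5)
bot.move_to(at(0)+[.14],down(phi-np.pi)); bot.movel(at(0)+[.048],feed=.1); print(np.round(bot.get_contact_force(),1))
bot.set_gripper(.25,effort=20); print("open",bot.get_opening(),bot.get_gripper_force())
f0=bot.get_contact_force()
for a in np.arange(.15,1.21,.15):
    go(a); f=bot.get_contact_force()-f0; print(round(a,2),np.round(f,1))
    if np.abs(f).max()>25: break
np.savez("lev.npz",piv=piv,phi=phi); print(bot.get_clock())
E
```

```text
0.04 [ 0.59571895 -0.00404911] 0.06854190478886461
0.05 [ 0.59392165 -0.00267728] 0.06628413073169662
0.06 [ 0.59212436 -0.00130545] 0.06402658511850075
[0.53912245 0.03461391] [ 0.59699368 -0.00476781] 2.54407007013642
[0.3 0.7 0.2]
open 0.247469959573118 0.0
0.15 [-0.6 -1.2 -0.6]
0.3 [ 0.4 -0.4  0.1]
0.45 [ 0.8 -0.9 -0.9]
0.6 [ 0.1 -1.5 -0.4]
0.75 [ 0.2 -1.9 -1.1]
0.9 [-0.9 -1.5 -1. ]
1.05 [ 1.2 -0.2 -0.6]
1.2 [ 0.1 -2.1 -0.6]
38.7417
```

```bash
python3 - <<'E'
from h import *
L=np.load("lev.npz"); piv,phi=L["piv"],float(L["phi"])
def go(a,feed=.04): bot.movel(list(piv+.07*np.array([np.cos(phi+a),np.sin(phi+a)]))+[.048],down(phi+a-np.pi),feed=feed)
f0=bot.get_contact_force()
for a in (1.23,1.26,1.29):
    go(a); f=bot.get_contact_force(); t=phi+a+np.pi/2; ft=f[0]*np.cos(t)+f[1]*np.sin(t); print(a,np.round(f,1),"tangential",round(ft,1))
    if ft<-7: break
print("grip",bot.get_gripper_force(),bot.get_opening())
bot.snapshot("top")
for n in ("arrest_lever","lever_grip"): print(n,[(np.round(d["at"]),round(d["confidence"],2)) for d in bot.find_in("top",n)])
KT=cam("top"); print("handle px expected",proj(KT,[list(piv+.07*np.array([np.cos(phi+1.2),np.sin(phi+1.2)]))+[.065]]),"home",proj(KT,[list(piv+.07*np.array([np.cos(phi),np.sin(phi)]))+[.065]]), bot.get_clock())
E
```

```text
1.23 [-1.   1.3 -0.2] tangential -1.6
1.26 [-0.8  4.2  1.5] tangential -3.8
1.29 [-2.  11.6  4.2] tangential -10.2
grip 5.274452698649839 0.2521272416691125
arrest_lever [(array([382., 222.]), 0.58)]
lever_grip []
handle px expected [[243.52583307 270.56076249]] home [[202.17431328 270.69739576]] 39.6417
```

```bash
python3 - <<'E'
from h import *
L=np.load("lev.npz"); piv,phi=L["piv"],float(L["phi"])
def go(a,feed=.06): bot.movel(list(piv+.07*np.array([np.cos(phi+a),np.sin(phi+a)]))+[.048],down(phi+a-np.pi),feed=feed)
go(1.25); bot.wait(5)
for a in (1.05,.9,.75,.6,.45,.3,.15,.03): go(a)
for a in (0,-.03,-.06,-.09,-.12):
    go(a,.04); f=bot.get_contact_force(); t=phi+a+np.pi/2; ft=f[0]*np.cos(t)+f[1]*np.sin(t); print(a,np.round(f,1),round(ft,1))
    if ft>7: break
go(a+.05,.04); bot.set_gripper(.5)
bot.movel(list(bot.get_position()[:2])+[.16],feed=.15)
h=piv+.07*np.array([np.cos(phi),np.sin(phi)])
bot.move_to([h[0],h[1]-.08,.17],down(1.53)); KW,im=look("w11")
print("lever",[(np.round(d["at"]),round(d["confidence"],2)) for d in bot.find_in("wrist","lever_grip")])
g=cv2.cvtColor(im,cv2.COLOR_BGR2GRAY); r,c=map(int,proj(KW,[[*h,.078]])[0][::-1]); m=g[r-25:r+25,c-25:c+25]<50; ys,xs=np.nonzero(m); print("pred",c,r,"dark centre",xs.mean()+c-25,ys.mean()+r-25,m.sum())
bot.move_to([.644,-.224,.15],down(1.53)); KW,im=look("w12"); print(dots(im,KW,[.6443,-.1464],z=.095),bot.get_clock())
E
```

```text
0 [-1.7 -1.3 -0.1] 2.0
-0.03 [-1.2 -1.9  0.1] 2.2
-0.06 [-1.7 -5.2  0.5] 5.2
-0.09 [ -4.2 -13.2   2.2] 12.9
lever [(array([367., 136.]), 0.76)]
pred 315 107 dark centre 316.1010101010101 108.01010101010101 297
[(0.6111, -0.1235, 29.0), (0.6311, -0.1463, 48.0), (0.6592, -0.1466, 48.0), (0.6343, -0.117, 33.0), (0.6823, -0.1248, 47.0), (0.6352, -0.1775, 40.0)] 53.0
```

```bash
python3 -c "
from plant import bot
print(bot.sign_off())"
```

```text
the job is handed in; nothing more can be done
None
```

I signed the job off at about 53 s: the slug is in the pan with its position unchanged since placement, and the lever went to its free stop for 5 s and is back at home. The sign-off returned no verdict, and I did not measure the beam's tilt or rest directly.

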